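# Check the temperature of a cooled reagent block with a contact thermometer

### The arm

A 7-joint arm with a two-finger parallel gripper is mounted at the origin on the work surface. World frame = base frame: x ahead of the robot, y to its left, z up, the work surface at z = 0. Lengths are in m, angles in rad, forces in N, time in s.
With the tool pointing down it reaches from about 0.4 to 0.85 m from the base axis. Payload 10.4 kg.
Tool frame: the origin (TCP) lies at the centre of the arm's flange, where the gripper is bolted on; the fingertips stand 173 mm ahead of it and the grasp point (between the pads) lies 155 mm ahead of it; x points along the fingers, y is the direction in which the jaws open and shut, and the axes are right-handed (so a half turn about x gives the same grasp; the last joint's range is limited). The gripper opens to 85 mm and grips with 20 to 120 N. Pads are 22 mm wide; open, the fingers measure 114 mm over their backs; the gripper's body (76 mm by 85 mm) begins 54 mm behind the grasp point. The pads swing forward as they close: fully open they stand 13 mm farther back than shut.
Start: joints at [-1.137, 0.332, -0.065, 1.46, 0.022, 1.35, -0.088], TCP at [0.276, 0.561, 0.405] pointing down, gripper open.
Joint ranges: [-2.6, 2.6], [-0.5, 2.12], [-1.47, 1.34], [0.16, 2.42], [-1.27, 4.41], [0.06, 2.06], [-2.6, 2.6]. Speed limits (rad/s): [2.22, 2.22, 2.79, 2.79, 3.14, 3.14, 3.14].

### API

Orientations are given as a rotation vector (axis times angle).
In Python, from bench import r gives the robot as it stands.
- The arm moves only by the shell command python3 -m crank 'ROWS' [FORCE]. ROWS is JSON, a list of rows, each a list of 3 entries, a list of its own where there are three numbers: the closure, from 0 (fully open) to 1 (shut), then the shift along the tool's x, y, z in cm, then the turn, a rotation vector about the tool's x, y, z in degrees. A call has 1 to 20 rows; each row shifts and turns the pose as measured when the row begins, along the tool's axes as they then stand; what a row does not reach is not made up. A row lasts 1/8 s, in which the tool goes at most 62.5 mm and 10.7 degrees, less where a joint would pass 70% of its speed; a pose out of reach is approached as far as the arm can. A call is refused whole if a number of a shift passes 6.25 or a number of a turn 10.7, either way. A call with a gripper value outside its range is refused whole. The fingers move at their own pace and stop on an object; FORCE is the grip in N (left out, the last holds). Time passes only in rows, so rows that do not move let the fingers close. It gives the time, the measured TCP pose, the force and the opening at its end, in the units of the state.
- r.get_state(): the state, without advancing time (a new reading comes with each control period).
- r.get_image(name): name is "scene" or "side" or "wrist"; returns a dict with "frame" (384x512x3 uint8, red, green, blue), "depth" (384x512 float32, m along the optical axis (not along the pixel's ray), 0 where there is no reading), "mtx" (3x3 intrinsics, pixels), "R" (3x3) and "t" (3): a world point X has camera coordinates R X + t. Camera axes: x right, y down, z forward; pixel columns grow to the right and rows downward; lengths in m; the calibration is good to about 2 mm. A picture is of the moment at which its call begins.
- r.finish_job(): hands the job in, once; it reports no verdict.
The state is a dict: "clock": time; "q": joint angles; "joint_vel": joint speeds; "effort": joint torques, N m; "position": TCP position; "orientation": TCP orientation; "contact_force": force on the tool from outside, world axes, zero at the start; "torque": the same for the moment, N m; "gripper_width": finger opening in m.
Only numpy, scipy, OpenCV 4.12 (cv2) and the standard library are available. Lean on these libraries where they do the work, as an engineer would, in place of code of your own. Each camera call takes 0.05 s, during which the arm holds its last target.

### The job

Lift the vial out of the reagent block's check well (front row, second from the left, bare metal ring round its mouth) and, keeping it upright, set it down fully home in a free well; leave the other vials, bottles and caps where they are. Then take the pen-shaped contact thermometer from its stand and hold it upright with its point inside the small ring engraved on the check well's floor, pressing lightly so that the sprung tip is about half-way in. Finish while still holding it steadily there in the gripper: do not let go of it.

Things in the scene. Friction and masses are not known exactly. Their poses are not given: they have to be found in the camera images.
- block: Cooled reagent block, white, 132 (its x) by 248 (y) by 56 mm high, fixed, yaw within 0.3 rad. Origin: centre of its underside; x away from the robot, y to the left. Eight round wells 36 mm wide, 26 mm deep (flat dark floors 30 mm above the deck), 58 mm apart both ways: front row x = -29 mm, back row x = +29 mm, at y = 87, 29, -29, -87 mm. A skirt 12 mm high stands 4 mm out round its foot.
- check_spot (a point): The marked spot: centre of a ring 16 mm across with a centre dot, engraved on the floor of the check well (front row, second from the left seen from the robot: x = -29, y = 29 mm on the block), the only well with a bare metal ring round its mouth. At floor height, 30 mm above the deck; hidden under the vial at the start. Axes as the block's.
- free_well_1 (a point): Centre of the floor of an empty well: back row, second from the left, directly behind the check well. Axes as the block's.
- free_well_2 (a point): Centre of the floor of the other empty well: back row, right-hand end. Axes as the block's.
- vial_mid (a point): The vial in the check well: clear glass, 30 mm wide and straight up to 48 mm, then a shoulder and a dark grey cap 24 mm wide; 70 mm high, 40 to 80 g. Point on its axis 35 mm above its underside; z is its axis. It stands 44 mm out of the block: grip the glass 8 to 22 mm above the block's top. Vials or bottles of like size stand left and right of it; in front and behind (block's x) the fingers have room.
- stand: The thermometer's stand, fixed, left or right of the block: dark foot 135 by 84 by 10 mm and a white sleeve (33 mm wide outside, 25 mm inside, 42 mm long) that leans 30 degrees from vertical, its mouth towards the robot. Origin: under the foot; the mouth's centre is at x = -30, z = 122 mm in the stand's frame, the sleeve's axis points up along (-0.5, 0, 0.87).
- probe_grip (a point): Grip point of the thermometer, a cordless pen 200 mm long, about 120 g, hanging by its black collar in the stand's sleeve. On the pen's axis, 160 mm from its point, 40 mm below its top; z: from the point to the top. The dark grey handle, 22 mm thick, is free to grip from the collar to the top (125 to 200 mm from the point). Draw it out at least 125 mm along its own axis.
- probe_point (a point): Flat end of the thermometer's sprung tip (6 mm wide, 14 mm out of a 9 mm stem), on the pen's axis, 160 mm from the grip point while the tip is free; z along the pen, towards its top.
- probe_tip (a joint): How far the sprung tip is pushed into the stem: 0 (free) to 0.010 m (at its stop). Its spring gives 0.5 N per millimetre, so 2.5 N at half-way.
- vial_b: Bystander: a vial like the one in the check well, standing in another well. Origin: centre of its underside.
- vial_c: Bystander: another such vial in a well.
- vial_d: Bystander: another such vial in a well.
- bottle_a: Bystander: open white plastic bottle in a well, 31 mm in diameter, 66 mm high. Origin: centre of its underside.
- bottle_b: Bystander: another such bottle in a well.
- spare_bottle: Bystander: such a bottle standing on the deck. Origin: centre of its underside.
- spare_cap: Bystander: dark grey screw cap lying on the deck, 26 mm across, 14 mm high. Origin: centre of its underside.
Not all that is in view belongs to the job. Of the things that look like the part that bears probe_grip, the middle-sized one is meant.

How it is judged:
On the way:
1. the vial stands upright and fully home in a free well, let go (((horizontal distance between vial_mid and free_well_1 below 0.005 m and z of vial_mid in the frame of free_well_1 below 0.038 m) or (horizontal distance between vial_mid and free_well_2 below 0.005 m and z of vial_mid in the frame of free_well_2 below 0.038 m)) and angle between vial_mid's own z axis and vertical below 0.1 rad and contact force between the fingers and vial below 0.1 N and linear speed of vial below 0.02 m/s), for 0.3 s.
At the end, for the whole second after the job is handed in: The vial stands upright and home in a free well, let go; the fingers still hold the thermometer at rest, upright within 0.12 rad, its point on the check well's floor within 5 mm of the spot, sprung tip 2 to 9 mm in, 0.7 to 5.5 N on the block (((horizontal distance between vial_mid and free_well_1 below 0.005 m and z of vial_mid in the frame of free_well_1 below 0.038 m) or (horizontal distance between vial_mid and free_well_2 below 0.005 m and z of vial_mid in the frame of free_well_2 below 0.038 m)) and angle between vial_mid's own z axis and vertical below 0.1 rad and contact force between the fingers and vial below 0.1 N and horizontal distance between probe_point and check_spot below 0.005 m and z of probe_point in the frame of check_spot below 0.003 m and angle between probe_grip's own z axis and vertical below 0.12 rad and value of joint probe_tip between 0.002 and 0.009 m and contact force between probe and block between 0.7 and 5.5 N and contact force between the fingers and probe above 2 N and linear speed of probe below 0.02 m/s); the arm keeps its last pose, push and grip.
It fails at once if the thermometer is pressed hard on the block (more than 12 N) (contact force between probe and block above 12 N).
It fails at once if the vial is tipped more than 0.5 rad from upright (angle between vial_mid's own z axis and vertical above 0.5 rad).
It fails at once if another vial, bottle or cap is moved by more than 15 mm or tipped (distance of any of vial_b, vial_c, vial_d, bottle_a, bottle_b, spare_bottle, spare_cap from where it was at the start of the episode above 0.015 m or angle between any of vial_b, vial_c, vial_d, bottle_a, bottle_b, spare_bottle, spare_cap's own z axis and vertical above 0.3 rad).
It also fails if it takes over 58 s, if anything falls off the work surface, if the arm or the gripper's body presses on something with over 40 N, if the wrist force passes 120 N, or if a joint passes its speed limit or range.

## Working session

There is one attempt and no reset: what is moved stays moved. The work goes in short steps, Python scripts to look and compute and a shell command to move; the robot and the scene stay as the last step left them, time stands still between calls to the robot, and variables do not carry over. Pictures are saved under pics/ and viewed, and the job is handed in when it is done.

```bash
ls; mkdir -p pics
python3 - <<'E'
from bench import r
import cv2,numpy as np
s=r.get_state();print({k:np.round(v,3).tolist() for k,v in s.items()})
for n in("scene","side","wrist"):
    d=r.get_image(n);cv2.imwrite(f"pics/{n}0.png",d["frame"][:,:,::-1]);print(n,np.round(d["mtx"],1).tolist(),np.round(d["R"],3).tolist(),np.round(d["t"],3).tolist())
    np.savez(f"pics/{n}0.npz",**d)
E
```

```text
pics
{'clock': 0.0, 'q': [-1.137, 0.333, -0.065, 1.461, 0.022, 1.35, -0.089], 'joint_vel': [-0.001, 0.0, -0.0, -0.001, -0.001, 0.0, -0.001], 'effort': [0.0, -62.545, 0.049, -39.162, 0.016, 0.01, -0.0], 'position': [0.276, 0.561, 0.404], 'orientation': [0.357, 1.541, -0.359], 'contact_force': [-0.484, -0.889, 0.518], 'torque': [-0.043, 0.006, 0.007], 'gripper_width': 0.085}
scene [[394.7, 0.0, 251.9], [0.0, 394.7, 185.7], [0.0, 0.0, 1.0]] [[0.685, 0.729, 0.016], [0.598, -0.549, -0.583], [-0.416, 0.409, -0.812]] [-0.502, -0.177, 1.632]
side [[450.3, 0.0, 255.1], [0.0, 450.3, 195.5], [0.0, 0.0, 1.0]] [[0.983, -0.185, -0.006], [-0.147, -0.761, -0.632], [0.112, 0.622, -0.775]] [-0.505, 0.269, 1.183]
wrist [[278.2, 0.0, 258.1], [0.0, 278.2, 192.0], [0.0, 0.0, 1.0]] [[0.44, 0.898, -0.001], [0.867, -0.425, 0.26], [0.233, -0.116, -0.966]] [-0.624, -0.035, 0.378]
```

View pics/scene0.png

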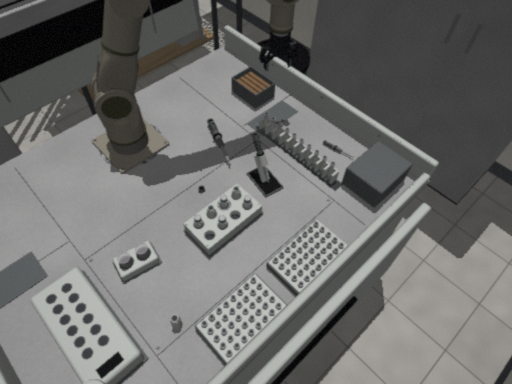

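View pics/side0.png

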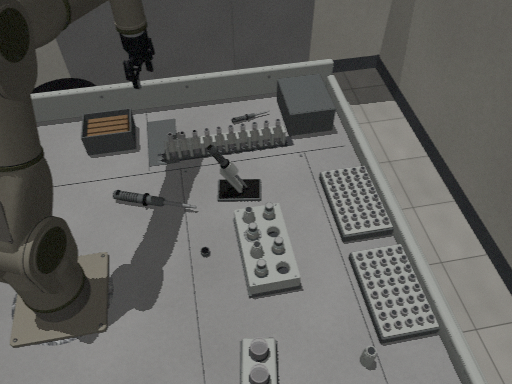

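View pics/wrist0.png

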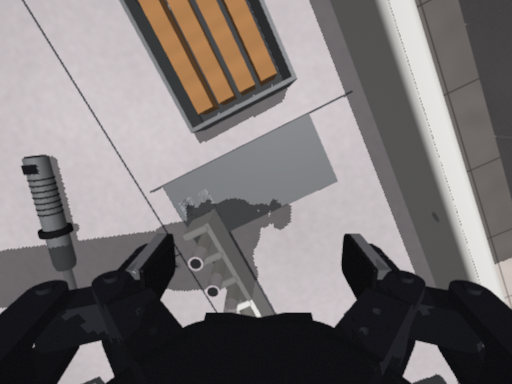

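Three pen-like candidates: a large one lying on the deck (side 155,200), a mid-sized one in the stand (side 230,165), and a small one (side 250,117). The one in the stand fits ("hanging in the sleeve", middle-sized). I'll confirm that in an enlarged crop.

Run:
```python
import cv2,numpy as np
a=cv2.imread("pics/side0.png")[100:300,180:320];cv2.imwrite("pics/c1.png",cv2.resize(a,None,fx=3.0,fy=3.0,interpolation=cv2.INTER_CUBIC))
a=cv2.imread("pics/scene0.png")[120:260,170:310];cv2.imwrite("pics/c2.png",cv2.resize(a,None,fx=4,fy=4,interpolation=cv2.INTER_CUBIC))
```

```text
(no output)
```

View pics/c1.png

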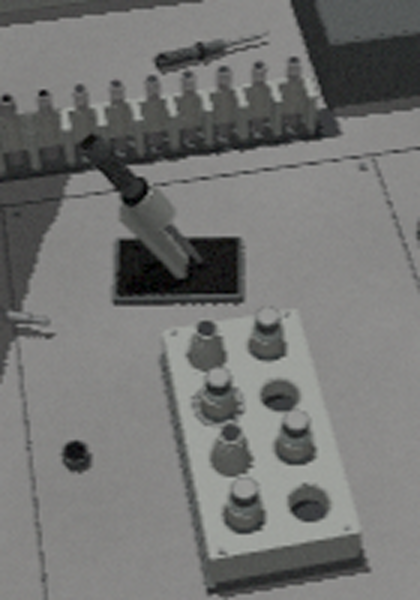

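View pics/c2.png

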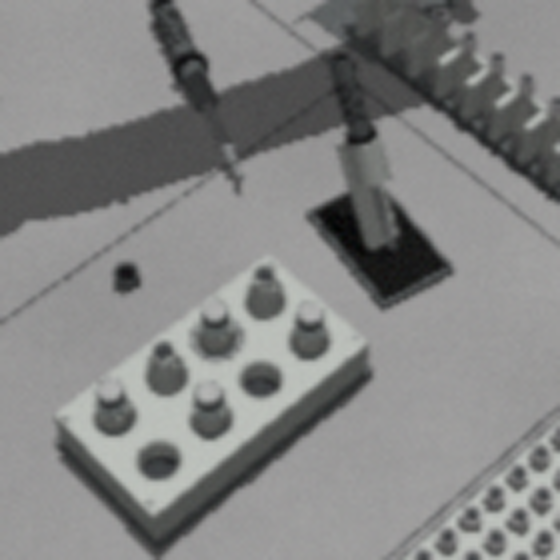

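Confirmed: mid-sized pen in the stand, handle from crop1 (90,145) to collar (135,190). The check well is crop1 (218,395), with a free well behind it at (280,395). Next I'll measure block and stand from depth and edges.

```bash
cat > h.py <<'E'
import numpy as np,cv2
from scipy.spatial.transform import Rotation as Ro
def load(n): return dict(np.load(f"pics/{n}.npz"))
def world(d):
    z=d["depth"];h,w=z.shape;u,v=np.meshgrid(np.arange(w),np.arange(h))
    K=d["mtx"];c=np.stack([(u-K[0,2])/K[0,0]*z,(v-K[1,2])/K[1,1]*z,z],-1)
    return (c-d["t"])@d["R"]
def ray(d,uv):
    K=d["mtx"];c=-d["R"].T@d["t"];v=d["R"].T@np.linalg.inv(K)@np.r_[uv,1.];return c,v/np.linalg.norm(v)
def onplane(d,uv,z):
    c,v=ray(d,uv);return c+v*(z-c[2])/v[2]
def tri(d1,p1,d2,p2):
    c1,v1=ray(d1,p1);c2,v2=ray(d2,p2)
    A=np.stack([v1,-v2],1);s=np.linalg.lstsq(A,c2-c1,rcond=None)[0]
    a,b=c1+s[0]*v1,c2+s[1]*v2;return (a+b)/2,np.linalg.norm(a-b)
def proj(d,X):
    c=d["R"]@X+d["t"];p=d["mtx"]@c;return p[:2]/p[2]
E
python3 - <<'E'
from h import *
for n,box in(("side0",(225,195,312,300)),("scene0",(180,175,268,262))):
    d=load(n);W=world(d);g=d["frame"].astype(int)
    print(n,"deck z",np.median(W[280:300,200:230,2]) if n=="side0" else np.median(W[270:290,200:220,2]))
    m=np.zeros(W.shape[:2],bool);x0,y0,x1,y1=box;m[y0:y1,x0:x1]=1
    m&=(abs(W[...,2]-.056)<.006)
    P=W[m];
    k,lab,st,ce=cv2.connectedComponentsWithStats(m.astype(np.uint8));i=1+st[1:,4].argmax();P=W[lab==i]
    # recast mask boundary on the plane
    ys,xs=np.where(lab==i);Q=np.array([onplane(d,(a,b),.056)[:2] for a,b in zip(xs,ys)],np.float32)
    print(cv2.minAreaRect(P[:,:2].astype(np.float32)*1000),cv2.minAreaRect(Q*1000),len(P),np.median(P[:,2]))
    # foot
    x0,y0,x1,y1=(215,175,265,205) if n=="side0" else (245,165,285,200)
    m=np.zeros(W.shape[:2],np.uint8);m[y0:y1,x0:x1]=(g[y0:y1,x0:x1].max(-1)<35)
    k,lab,st,ce=cv2.connectedComponentsWithStats(m);i=1+st[1:,4].argmax()
    ys,xs=np.where(lab==i);Q=np.array([onplane(d,(a,b),.010)[:2] for a,b in zip(xs,ys)],np.float32)
    print("foot",cv2.minAreaRect(Q*1000),len(Q),np.median(W[lab==i][:,2]))
E
```

```text
side0 deck z 0.0012367182384027046
((548.609375, 35.579200744628906), (132.67543029785156, 252.62631225585938), 0.42604267597198486) ((548.4442138671875, 34.56684112548828), (132.78619384765625, 253.46534729003906), 0.41463702917099) 2680 0.05713725074235489
foot ((512.4237670898438, 273.253662109375), (73.23126983642578, 121.0301513671875), 79.11302185058594) 556 0.013809899070571166
scene0 deck z 0.0008086149824192756
((546.5879516601562, 34.514747619628906), (136.78468322753906, 250.94126892089844), 0.379162460565567) ((548.1728515625, 33.776039123535156), (136.29844665527344, 251.0022735595703), 0.6342289447784424) 1656 0.056669430880791204
foot ((514.3153076171875, 271.993408203125), (67.62218475341797, 116.72037506103516), 81.42487335205078) 273 0.013564259810805467
```

Run:
```python
from h import *
from bench import r
s=r.get_state();R=Ro.from_rotvec(s["orientation"]).as_matrix();print(R.round(3))
yaw=np.deg2rad(.45)
def tgt(yd): # tool x down, y along yd
    x=np.array([0,0,-1.]);y=np.array([*yd,0]);return np.stack([x,y,np.cross(x,y)],1)
c=np.array([.5480,.0345,0])
b=np.array([np.cos(yaw),np.sin(yaw)]);n=np.array([-b[1],b[0]])
cw=c[:2]-.029*b+.029*n;print("check",cw, "free", cw+.058*b)
for sgn in(1,-1):
    T=tgt(sgn*b);print(sgn,np.rad2deg(Ro.from_matrix(R.T@T).as_rotvec()).round(1))
print("shift tool cm to check xy at z .33",(R.T@(np.r_[cw,.33]-s["position"])*100).round(1))
```

```text
[[-0.     0.441  0.897]
 [-0.001  0.897 -0.441]
 [-1.    -0.001  0.   ]]
check [0.51877313 0.06327134] free [0.57677134 0.06372687]
1 [63.4  0.   0.1]
-1 [-1.166e+02 -1.000e-01  0.000e+00]
shift tool cm to check xy at z .33 [  7.4 -33.9  43.8]
```

```bash
python3 -m crank '[[0,[0,-3.3,4.2],[0,0,0]],[0,[0,-3.3,4.2],[0,0,0]],[0,[0,-3.3,4.2],[0,0,0]],[0,[0,-3.3,4.2],[0,0,0]],[0,[0,-3.3,4.2],[0,0,0]],[0,[0,-3.3,4.2],[0,0,0]],[0,[0,-3.3,4.2],[0,0,0]],[0,[0,-3.3,4.2],[0,0,0]],[0,[0,0,0],[10.5,0,0]],[0,[0,0,0],[10.5,0,0]],[0,[0,0,0],[10.5,0,0]],[0,[0,0,0],[10.5,0,0]],[0,[0,0,0],[10.5,0,0]],[0,[0,0,0],[10.5,0,0]],[0,[0,0,0],[0,0,0]]]' 40
cat > st.py <<'E'
from h import *
from bench import r
import sys
def rep(target=None,yd=None):
    s=r.get_state();R=Ro.from_rotvec(s["orientation"]).as_matrix();p=np.array(s["position"])
    print("t",round(float(s["clock"]),2),"p",p.round(4),"w",round(float(s["gripper_width"]),4),"F",np.round(s["contact_force"],2),"q",np.round(s["q"],2));print(R.round(3).tolist())
    return s,R,p
def shot(n,name):
    d=r.get_image(n);cv2.imwrite(f"pics/{name}.png",d["frame"][:,:,::-1]);np.savez(f"pics/{name}.npz",**d);return d
E
python3 -c "
from st import *
rep();shot('wrist','w1')"
```

```text
clock: 2.02
position: [0.4652, 0.1612, 0.4009]
orientation: [1.208, 1.208, -1.218]
contact_force: [-0.7, 0.1, -0.5]
gripper_width: 0.085
t 2.02 p [0.4652 0.1612 0.4009] w 0.085 F [-0.74  0.11 -0.53] q [-0.68  0.03  0.26  1.82 -0.01  1.29 -0.42]
[[-0.005, 1.0, -0.004], [-0.003, -0.004, -1.0], [-1.0, -0.005, 0.003]]
```

View pics/w1.png

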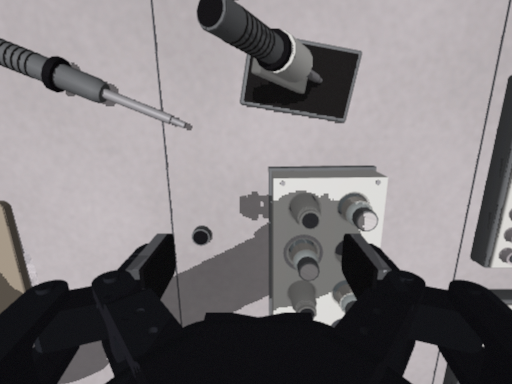

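The wrist view shows the pen (top at 212,12, mouth ring around 292,62), the block's top corners (273,177) and (385,177), and the ringed check well (303,250). I'll cross-check these against the estimate.

Run:
```python
from h import *
d=load("w1");W=world(d)
a=onplane(d,(273,177),.056);b=onplane(d,(385,177),.056);print(a,b,np.linalg.norm(a-b))
g=d["frame"].astype(int).max(-1)
m=(abs(W[...,2]-.056)<.005);m[:160]=0;m[300:]=0;m[:,:255]=0;m[:,390:]=0
ys,xs=np.where(m);Q=np.array([onplane(d,(u,v),.056)[:2] for u,v in zip(xs,ys)]);print("x range by row",[ (np.percentile(Q[ys==k,0],1).round(4),Q[ys==k,0].max().round(4)) for k in (185,200,215)], "ymax",np.percentile(Q[:,1],99.5))
c=np.array([.548,.0345]);print("pred left corners",proj(d,np.r_[c+[-.066,.124],.056]),proj(d,np.r_[c+[.066,.124],.056]),"well",proj(d,np.r_[.5188,.0633,.056]))
# pen handle points: depth based centre line
f=d["frame"]; 
sd=load("side0");sc=load("scene0")
I=cv2.imread("pics/w1.png")
cv2.imwrite("pics/w1c.png",np.vstack([cv2.resize(I[0:130,180:380],None,fx=2.3,fy=2.3,interpolation=cv2.INTER_CUBIC),cv2.resize(I[160:290,230:430],None,fx=2.3,fy=2.3,interpolation=cv2.INTER_CUBIC)]))
for n,D,box in(("side",sd,(200,140,232,180)),("scene",sc,(250,130,270,160))):
    I=cv2.imread(f"pics/{n}0.png");cv2.imwrite(f"pics/p_{n}.png",cv2.resize(I[box[1]-10:box[3]+20,box[0]-10:box[2]+40],None,fx=8,fy=8,interpolation=cv2.INTER_CUBIC));print(box)
```

```text
[0.4810002  0.15812402 0.056     ] [0.60962681 0.15778886 0.056     ] 0.1286270492751967
x range by row [(np.float64(0.4836), np.float64(0.613)), (np.float64(0.4832), np.float64(0.6128)), (np.float64(0.4832), np.float64(0.6126))] ymax 0.15899024290313704
pred left corners [273.87295259 176.67775762] [388.88973705 176.38380655] well [302.69070501 251.82263446]
(200, 140, 232, 180)
(250, 130, 270, 160)
```

View pics/w1c.png

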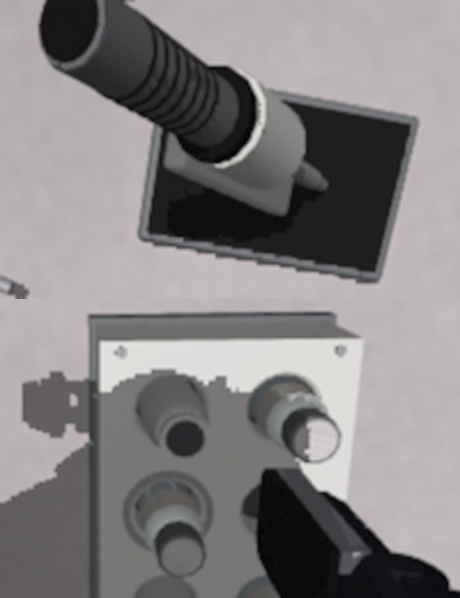

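View pics/p_side.png

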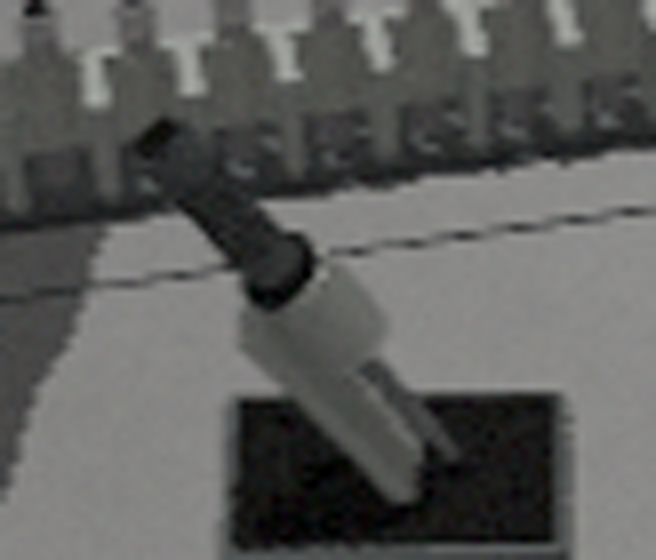

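View pics/p_scene.png

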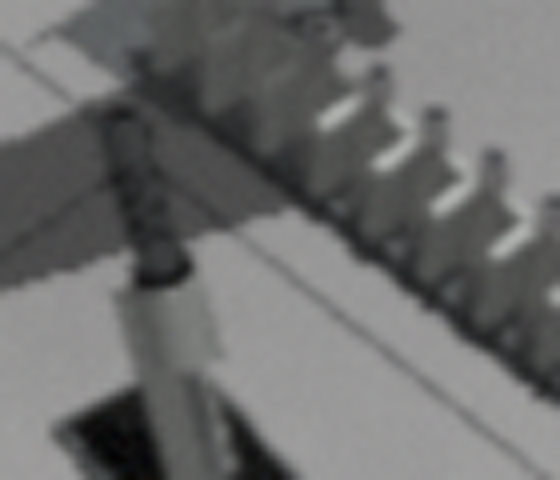

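Run:
```python
from h import *
d=load("w1");sd=load("side0");sc=load("scene0")
q=np.array([(165,92),(417,118),(378,280),(142,238)])/2.3+[180,0]
P=np.array([onplane(d,p,.010) for p in q]);print(P.round(4));c=P.mean(0)
print("sizes",[np.linalg.norm(P[i]-P[(i+1)%4]).round(4) for i in range(4)])
e=(P[1]-P[0]+P[2]-P[3]);yaw=np.arctan2(e[1],e[0]);f=P[0]-P[3]+P[1]-P[2];print("c",c,"yaw",np.rad2deg(yaw),np.rad2deg(np.arctan2(-f[0],f[1])))
Rz=Ro.from_euler("z",yaw).as_matrix()
m=np.r_[c[:2],0]+Rz@[-.03,0,.122];ax=Rz@[-.5,0,.866];print("mouth",m,"axis",ax)
for k in(0,.08): print(k,proj(d,m+k*ax),proj(sd,m+k*ax),proj(sc,m+k*ax))
W=(211.3,13);S=(209.8,146.9);C=(255.3,134.4)
print(tri(d,W,sd,S),tri(d,W,sc,C),tri(sd,S,sc,C))
# mouth ring centre
```

```text
[[0.4568 0.3114 0.01  ]
 [0.5855 0.2989 0.01  ]
 [0.5718 0.2186 0.01  ]
 [0.4438 0.2409 0.01  ]]
sizes [np.float64(0.1293), np.float64(0.0814), np.float64(0.1299), np.float64(0.0717)]
c [0.51447217 0.26744526 0.01      ] yaw -7.722704534126673 -10.021340901904955
mouth [0.48474427 0.27147662 0.122     ] axis [-0.49546501  0.06718944  0.866     ]
0 [282.95774822  57.83971806] [227.96939399 165.93759586] [259.98552277 156.369546  ]
0.08 [223.5896428   23.25852533] [212.32606458 149.58282083] [253.99810838 136.74551817]
(array([0.43940254, 0.27926772, 0.20037972]), np.float64(0.0006509889701128424)) (array([0.44021584, 0.28388306, 0.19351409]), np.float64(0.005851373490011097)) (array([0.43958509, 0.28860858, 0.19100244]), np.float64(0.000613025399933459))
```

```bash
python3 -m crank '[[0,[0,2.7,4.9],[0,0,0]],[0,[0,2.7,4.9],[0,0,0]],[0,[0,0,0],[0,0,0]],[0,[5,0,0],[0,0,0]]]'
python3 -c "
from st import *
s,R,p=rep();print('cm to go',(R.T@(np.array([.5185,.0633,.233])-p)*100).round(2),np.rad2deg(Ro.from_matrix(R.T@np.stack([[0,0,-1.],[1,.006,0],[.006,-1,0]],1)).as_rotvec()).round(2))
shot('wrist','w2')"
```

```text
clock: 2.58
position: [0.5216, 0.0614, 0.3532]
orientation: [1.195, 1.216, -1.194]
contact_force: [0.3, 1.6, -2.2]
gripper_width: 0.0856
t 2.58 p [0.5216 0.0614 0.3532] w 0.0856 F [ 0.32  1.6  -2.24] q [-0.55  0.15  0.37  1.81 -0.06  1.19 -0.14]
[[0.002, 1.0, 0.019], [-0.001, 0.019, -1.0], [-1.0, 0.002, 0.001]]
cm to go [12.02 -0.33 -0.21] [ 0.75  0.07 -0.12]
```

View pics/w2.png

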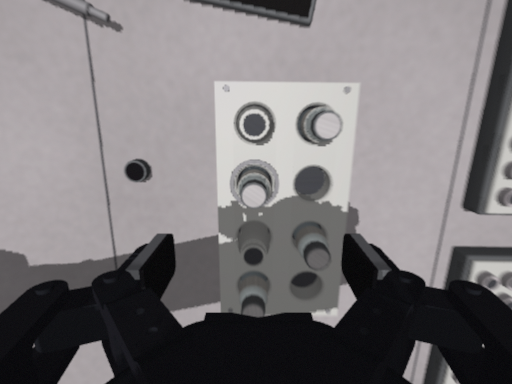

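The ringed check well is at about (254,184) with its vial cap at (254,194), and the free well behind it at (312,181). The block corners are (215,82) and (360,83).

Run:
```python
from h import *
d=load("w2")
print("corners",onplane(d,(215,82),.056),onplane(d,(360,83),.056));print("free",onplane(d,(312,182.),.056),"ring",onplane(d,(254,184),.056),"cap",onplane(d,(254,195),.100))
I=cv2.imread("pics/w2.png")[70:230,200:370];cv2.imwrite("pics/w2c.png",cv2.resize(I,None,fx=3.5,fy=3.5,interpolation=cv2.INTER_CUBIC))
```

```text
corners [0.48202367 0.15519269 0.056     ] [0.61185842 0.15701903 0.056     ]
free [0.57526534 0.06527819 0.056     ] ring [0.51841844 0.0621531  0.056     ] cap [0.51889139 0.06333342 0.1       ]
```

View pics/w2c.png

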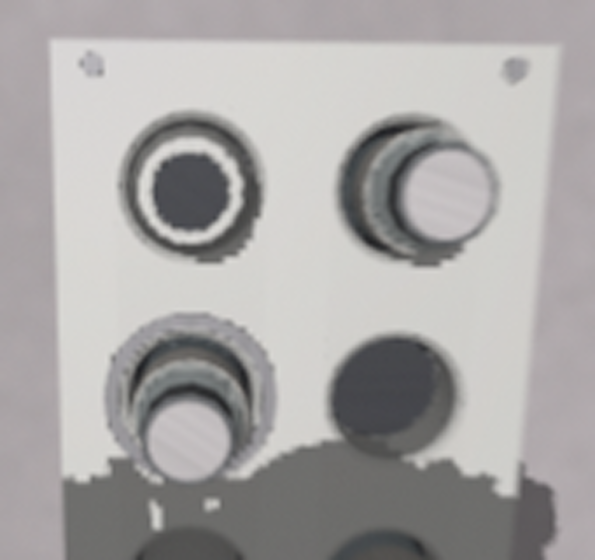

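```bash
python3 -m crank '[[0,[3,-0.3,-0.1],[0.7,0,0]],[0,[3,0,0],[0,0,0]],[0,[3,0,0],[0,0,0]],[0,[1.5,0,0],[0,0,0]],[0,[0,0,0],[0,0,0]]]'
python3 -c "
from st import *
s,R,p=rep();print('cm to go',(R.T@(np.array([.5187,.0631,.233])-p)*100).round(2),np.rad2deg(Ro.from_matrix(R.T@np.stack([[0,0,-1.],[1,.006,0],[.006,-1,0]],1)).as_rotvec()).round(2))"
```

```text
clock: 3.25
position: [0.5136, 0.0646, 0.2379]
orientation: [1.182, 1.227, -1.203]
contact_force: [-0.2, 0.2, -0.2]
gripper_width: 0.0856
t 3.25 p [0.5136 0.0646 0.2379] w 0.0856 F [-0.24  0.18 -0.2 ] q [-0.53  0.27  0.36  1.94 -0.11  0.96 -0.09]
[[-0.013, 1.0, 0.024], [-0.004, 0.024, -1.0], [-1.0, -0.013, 0.004]]
cm to go [0.48 0.51 0.16] [1.04 0.24 0.77]
```

```bash
python3 -m crank '[[0,[0.5,0.5,0.15],[1,0.2,0.8]],[0,[0,0,0],[0,0,0]]]'
python3 -c "
from st import *
s,R,p=rep();print('cm to go',(R.T@(np.array([.5187,.0631,.233])-p)*100).round(2),np.rad2deg(Ro.from_matrix(R.T@np.stack([[0,0,-1.],[1,.006,0],[.006,-1,0]],1)).as_rotvec()).round(2))
shot('side','s3')
I=cv2.imread('pics/s3.png')[150:310,190:330];cv2.imwrite('pics/s3c.png',cv2.resize(I,None,fx=3.7,fy=3.7,interpolation=cv2.INTER_CUBIC))"
```

```text
clock: 3.5
position: [0.5198, 0.0635, 0.2345]
orientation: [1.207, 1.209, -1.201]
contact_force: [-0.6, 0.2, 0.4]
gripper_width: 0.0855
t 3.5 p [0.5198 0.0635 0.2345] w 0.0855 F [-0.56  0.17  0.44] q [-0.52  0.28  0.36  1.93 -0.12  0.94 -0.1 ]
[[0.004, 1.0, 0.007], [0.0, 0.007, -1.0], [-1.0, 0.004, -0.0]]
cm to go [ 0.15 -0.11  0.04] [ 0.03 -0.02 -0.24]
```

View pics/s3c.png

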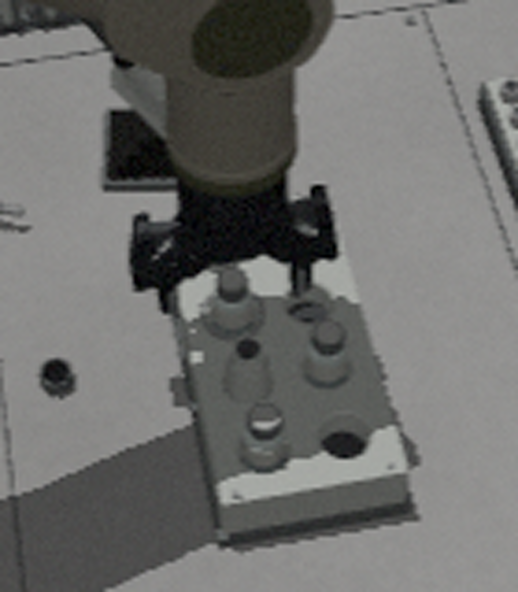

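Fingers straddle the check vial fore and aft, so I'll close.

```bash
python3 -m crank '[[0.5,[0,-0.1,0],[0,0,-0.2]],[0.8,[0,0,0],[0,0,0]],[0.8,[0,0,0],[0,0,0]],[0.8,[0,0,0],[0,0,0]],[0.8,[0,0,0],[0,0,0]]]' 30
python3 -m crank '[[0.8,[0,0,0],[0,0,0]],[0.8,[-1,0,0],[0,0,0]]]'
python3 -c "
from st import *
rep()"
```

```text
clock: 4.18
position: [0.519, 0.0636, 0.236]
orientation: [1.206, 1.212, -1.202]
contact_force: [-0.2, -0.1, -0.3]
gripper_width: 0.0286
clock: 4.42
position: [0.5186, 0.0635, 0.2457]
orientation: [1.205, 1.213, -1.203]
contact_force: [-0.1, 0.3, -0.4]
gripper_width: 0.0282
t 4.42 p [0.5186 0.0635 0.2457] w 0.0282 F [-0.07  0.34 -0.45] q [-0.53  0.27  0.36  1.93 -0.11  0.97 -0.11]
[[0.0, 1.0, 0.007], [0.001, 0.007, -1.0], [-1.0, 0.0, -0.001]]
```

```bash
python3 -m crank '[[0.8,[-2,0,0],[0,0,0]],[0.8,[-1.5,0,0],[0,0,0]],[0.8,[0,0,0],[0,0,0]]]'
python3 -c "
from st import *
rep()
shot('side','s4')
I=cv2.imread('pics/s4.png')[150:310,190:330];cv2.imwrite('pics/s4c.png',cv2.resize(I,None,fx=3.7,fy=3.7,interpolation=cv2.INTER_CUBIC));shot('wrist','w4')"
```

```text
clock: 4.8
position: [0.5189, 0.0635, 0.2835]
orientation: [1.206, 1.212, -1.202]
contact_force: [-0.3, -0.7, -0.3]
gripper_width: 0.0287
t 4.8 p [0.5189 0.0635 0.2835] w 0.0287 F [-0.33 -0.68 -0.35] q [-0.54  0.22  0.37  1.89 -0.09  1.04 -0.13]
[[0.002, 1.0, 0.007], [0.001, 0.007, -1.0], [-1.0, 0.002, -0.001]]
```

View pics/s4c.png

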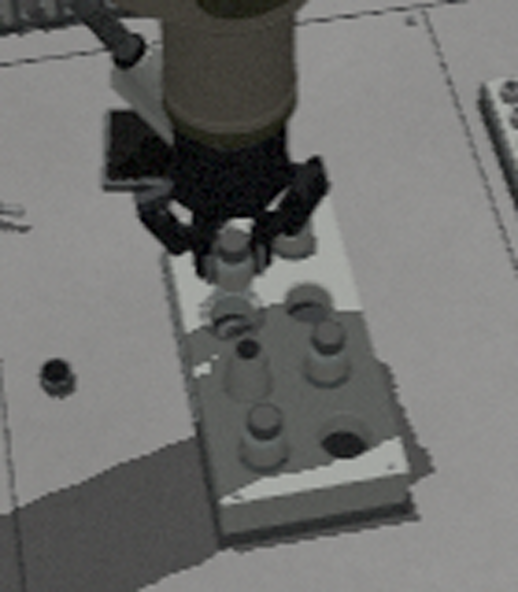

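View pics/w4.png

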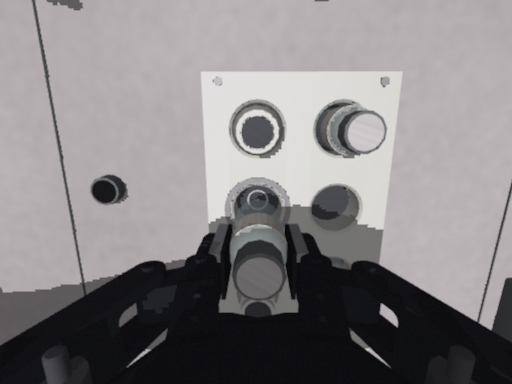

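Vial is out and upright. The engraved ring on the check floor shows at wrist (258,198). Next: move back 58 mm.

```bash
python3 -m crank '[[0.8,[0,3,0],[0,0,0]],[0.8,[0,2.5,0],[0,0,0]],[0.8,[0,0,0],[0,0,0]]]'
python3 -c "
from st import *
s,R,p=rep();print('cm to go',(R.T@(np.array([.5768,.0639,p[2]])-p)*100).round(2),np.rad2deg(Ro.from_matrix(R.T@np.stack([[0,0,-1.],[1,.007,0],[.007,-1,0]],1)).as_rotvec()).round(2))
shot('wrist','w5')"
```

```text
clock: 5.28
position: [0.574, 0.064, 0.2798]
orientation: [1.202, 1.215, -1.206]
contact_force: [0.5, -0.3, -0.8]
gripper_width: 0.0288
t 5.28 p [0.574  0.064  0.2798] w 0.0288 F [ 0.47 -0.31 -0.82] q [-0.5   0.34  0.37  1.75 -0.14  1.08 -0.07]
[[-0.003, 1.0, 0.008], [-0.0, 0.008, -1.0], [-1.0, -0.003, 0.0]]
cm to go [-0.    0.28  0.01] [0.04 0.   0.19]
```

View pics/w5.png

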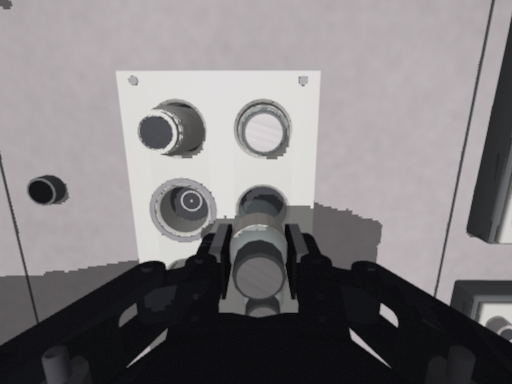

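Check well is empty, with the engraved ring at (191,201), its mouth at (183,210) and the free well's mouth at about (262,210).

Run:
```python
from h import *
d=load("w5")
print("spot",onplane(d,(191.3,201.3),.030),"mouth",onplane(d,(183,210),.056))
print("well BL",onplane(d,(263,129.5),.056), "corners",onplane(d,(118,71.5),.056),onplane(d,(322,71.5),.056))
I=cv2.imread("pics/w5.png")[60:310,110:330];cv2.imwrite("pics/w5c.png",cv2.resize(I,None,fx=2.4,fy=2.4,interpolation=cv2.INTER_CUBIC))
```

```text
spot [0.51850613 0.06134707 0.03      ] mouth [0.51860836 0.06264557 0.056     ]
well BL [0.57622433 0.12052389 0.056     ] corners [0.48256811 0.15610254 0.056     ] [0.6135901  0.15719089 0.056     ]
```

View pics/w5c.png

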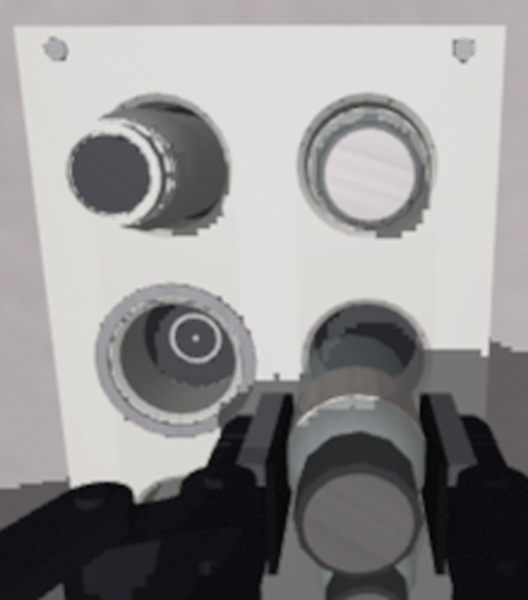

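```bash
python3 -m crank '[[0.8,[0,0.27,0],[0,0,0.2]],[0.8,[1,0,0],[0,0,0]],[0.8,[0,0,0],[0,0,0]]]'
python3 -c "
from st import *
s,R,p=rep();print('cm to go',(R.T@(np.array([.5768,.0636,.2365])-p)*100).round(2),np.rad2deg(Ro.from_matrix(R.T@np.stack([[0,0,-1.],[1,.007,0],[.007,-1,0]],1)).as_rotvec()).round(2))"
```

```text
clock: 5.7
position: [0.5744, 0.064, 0.268]
orientation: [1.202, 1.215, -1.205]
contact_force: [-0.0, -0.1, -1.1]
gripper_width: 0.0285
t 5.7 p [0.5744 0.064  0.268 ] w 0.0285 F [-0.04 -0.1  -1.06] q [-0.5   0.36  0.37  1.76 -0.15  1.05 -0.07]
[[-0.003, 1.0, 0.008], [0.0, 0.008, -1.0], [-1.0, -0.003, -0.0]]
cm to go [3.15 0.25 0.04] [ 0.05 -0.    0.15]
```

```bash
python3 -m crank '[[0.8,[0,0.3,0],[0,0,0.2]],[0.8,[0,0,0],[0,0,0]]]'
python3 -m crank '[[0.8,[1,0.1,0],[0,0,0]],[0.8,[0.5,0,0],[0,0,0]]]'
python3 -c "
from st import *
s,R,p=rep();print('cm to go',(R.T@(np.array([.5768,.0636,.2365])-p)*100).round(2),np.rad2deg(Ro.from_matrix(R.T@np.stack([[0,0,-1.],[1,.007,0],[.007,-1,0]],1)).as_rotvec()).round(2))"
```

```text
clock: 5.95
position: [0.5774, 0.064, 0.2681]
orientation: [1.204, 1.212, -1.202]
contact_force: [-0.4, -0.2, 0.0]
gripper_width: 0.0289
clock: 6.2
position: [0.5786, 0.0641, 0.2526]
orientation: [1.205, 1.212, -1.202]
contact_force: [-0.9, -0.4, -1.4]
gripper_width: 0.0285
t 6.2 p [0.5786 0.0641 0.2526] w 0.0285 F [-0.93 -0.39 -1.41] q [-0.49  0.38  0.37  1.77 -0.16  1.02 -0.06]
[[0.002, 1.0, 0.008], [0.001, 0.008, -1.0], [-1.0, 0.002, -0.001]]
cm to go [ 1.61 -0.18  0.05] [ 0.06 -0.03 -0.12]
```

```bash
python3 -m crank '[[0.8,[0.2,-0.2,0],[0,0,0]],[0.8,[0.6,0,0],[0,0,0]],[0.8,[0.6,0,0],[0,0,0]],[0.8,[0.2,0,0],[0,0,0]],[0.8,[0,0,0],[0,0,0]]]'
python3 -c "
from st import *
s,R,p=rep();print('cm to go',(R.T@(np.array([.5768,.0636,.2365])-p)*100).round(2))"
```

```text
clock: 6.82
position: [0.5765, 0.064, 0.236]
orientation: [1.205, 1.212, -1.202]
contact_force: [-0.2, 0.5, 1.2]
gripper_width: 0.0285
t 6.83 p [0.5765 0.064  0.236 ] w 0.0285 F [-0.21  0.47  1.24] q [-0.49  0.4   0.36  1.78 -0.17  0.99 -0.05]
[[0.001, 1.0, 0.008], [0.001, 0.008, -1.0], [-1.0, 0.001, -0.001]]
cm to go [-0.05  0.03  0.04]
```

```bash
python3 -m crank '[[0.8,[0.1,0,0],[0,0,0]],[0.8,[0,0,0],[0,0,0]],[0.4,[0,0,0],[0,0,0]],[0.2,[0,0,0],[0,0,0]],[0,[0,0,0],[0,0,0]],[0,[-2,0,0],[0,0,0]],[0,[-3,0,0],[0,0,0]],[0,[-3,0,0],[0,0,0]],[0,[0,0,0],[0,0,0]]]'
python3 -c "
from st import *
s,R,p=rep()
d=shot('wrist','w6');shot('side','s6')
I=cv2.imread('pics/s6.png')[150:310,190:330];cv2.imwrite('pics/s6c.png',cv2.resize(I,None,fx=3.7,fy=3.7,interpolation=cv2.INTER_CUBIC))"
```

```text
clock: 7.95
position: [0.5764, 0.0639, 0.3171]
orientation: [1.204, 1.213, -1.203]
contact_force: [-0.5, -1.0, -0.4]
gripper_width: 0.0855
t 7.95 p [0.5764 0.0639 0.3171] w 0.0855 F [-0.45 -0.96 -0.42] q [-0.51  0.31  0.38  1.71 -0.12  1.15 -0.08]
[[0.0, 1.0, 0.008], [0.001, 0.008, -1.0], [-1.0, 0.0, -0.001]]
```

View pics/w6.png

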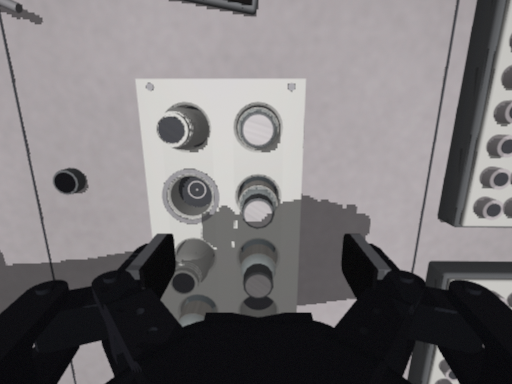

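View pics/s6c.png

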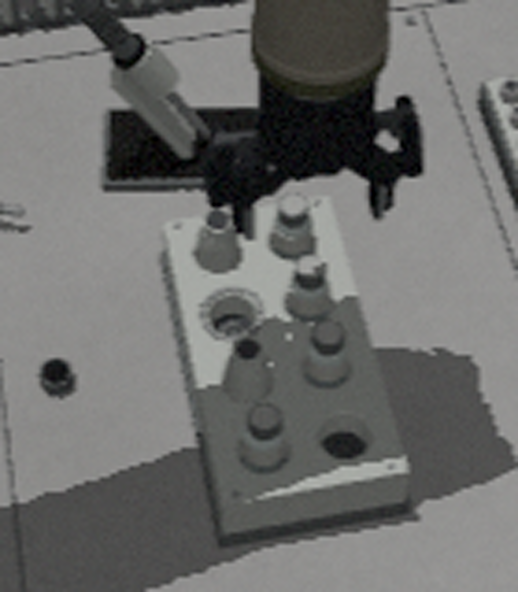

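The vial stands in the free well behind the ring (cap at 258,211). I'll check its height against its neighbours.

Run:
```python
from h import *
d=load("w6");W=world(d)
for p in((258,130),(258,211),(258,286)): print(p,np.median(W[p[1]-4:p[1]+5,p[0]-4:p[0]+5].reshape(-1,3),0).round(4))
print("spot",onplane(d,(196.8,189.5),.030))
I=cv2.imread("pics/w6.png")[150:230,150:290];cv2.imwrite("pics/w6c.png",cv2.resize(I,None,fx=5,fy=5,interpolation=cv2.INTER_CUBIC))
```

```text
(258, 130) [0.5761 0.1205 0.1001]
(258, 211) [0.5766 0.0648 0.0999]
(258, 286) [0.5771 0.0046 0.1   ]
spot [0.51855351 0.06180387 0.03      ]
```

View pics/w6c.png

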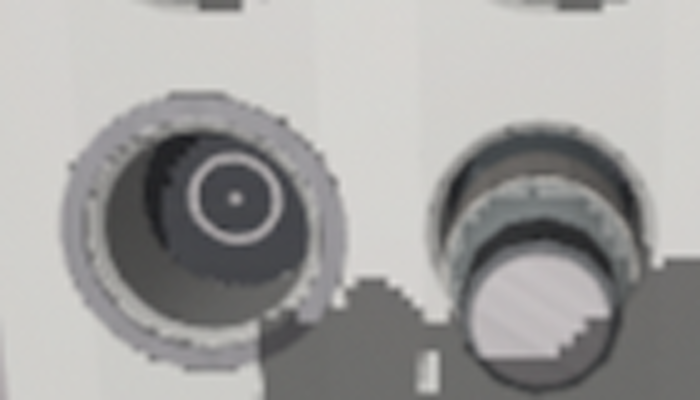

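Seated: its cap top is at 0.0999 m, level with the neighbours. Now the pen: move above it and tilt.

```bash
python3 -m crank '[[0,[-4.5,0,0],[0,0,0]],[0,[-4,-1,-1],[0,0,0]],[0,[0,-4,-4],[0,0,0]],[0,[0,-4,-4],[0,0,0]],[0,[0,-4,-4],[0,0,0]],[0,[0,-4,-4],[0,0,0]],[0,[0,-4,-4],[0,0,0]],[0,[0,-3,-3],[0,0,0]],[0,[0,0,0],[0,0,0]]]'
python3 -c "
from st import *
rep()"
```

```text
clock: 9.18
position: [0.3245, 0.309, 0.3928]
orientation: [1.189, 1.218, -1.219]
contact_force: [-0.6, 0.1, -0.5]
gripper_width: 0.0853
t 9.18 p [0.3245 0.309  0.3928] w 0.0853 F [-0.62  0.05 -0.55] q [-0.93 -0.05  0.07  1.92 -0.    1.29 -0.85]
[[-0.016, 1.0, 0.009], [-0.009, 0.008, -1.0], [-1.0, -0.016, 0.009]]
```

```bash
python3 -m crank '[[0,[0,0,0],[0,0,10]],[0,[0,0,0],[0,0,10]],[0,[0,0,0],[0,0,10]],[0,[0,0,0],[0,0,2]],[0,[0,0,0],[0,0,0]]]'
python3 -c "
from st import *
s,R,p=rep()
ax=np.array([-.494,.082,.866]);ax/=np.linalg.norm(ax);g=np.array([.461,.2765,.162])
x=-ax;y=np.array([1,0,0])-x*x[0];y=y-0;n=np.cross([0,0,1.],ax);n/=np.linalg.norm(n);y=np.cross(n,x);y=y if y[0]>0 else -y
T=np.stack([x,y,np.cross(x,y)],1)
print(T.round(3),'turn',np.rad2deg(Ro.from_matrix(R.T@T).as_rotvec()).round(2),'shift to pre 9cm',(R.T@(g+(.155+.09)*ax-p)*100).round(2))
shot('wrist','w7')"
```

```text
clock: 9.8
position: [0.3272, 0.3057, 0.3881]
orientation: [1.404, 0.788, -0.792]
contact_force: [-0.7, 0.2, -0.1]
gripper_width: 0.0857
t 9.8 p [0.3272 0.3057 0.3881] w 0.0857 F [-0.71  0.17 -0.13] q [-0.95 -0.16 -0.07  2.08  0.56  0.99 -1.27]
[[0.527, 0.85, 0.006], [-0.01, 0.014, -1.0], [-0.85, 0.526, 0.016]]
[[ 0.494  0.854 -0.164]
 [-0.082 -0.142 -0.987]
 [-0.866  0.501  0.   ]] turn [ 8.87 -4.25 -1.8 ] shift to pre 9cm [1.88 0.34 0.9 ]
```

View pics/w7.png

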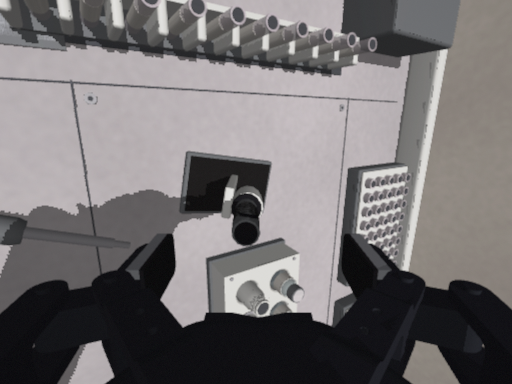

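Pen end cap at (245,232), sleeve mouth at (248,198), foot (187,153)–(268,210). I'll refine the axis from this view.

Run:
```python
from h import *
d=load("w7");W=world(d)
I=cv2.imread("pics/w7.png")[140:260,170:300];cv2.imwrite("pics/w7c.png",cv2.resize(I,None,fx=5,fy=4.8,interpolation=cv2.INTER_CUBIC))
print("top",np.median(W[229:236,242:249].reshape(-1,3),0).round(4))
```

```text
top [0.4372 0.2851 0.1924]
```

View pics/w7c.png

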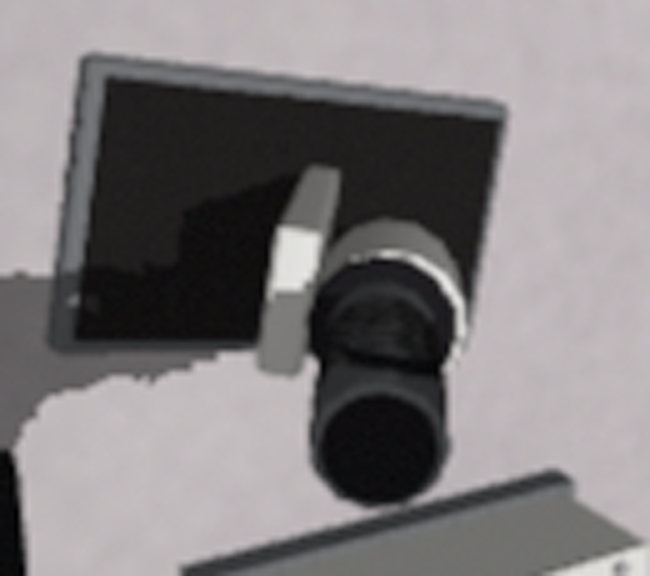

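Run:
```python
from h import *
d=load("w7");W=world(d);sd=load("side0");sc=load("scene0")
A,B,C=[onplane(d,p,.010) for p in((187,151.9),(271.6,161.9),(180,212.9))]
print(A,B,C,np.linalg.norm(A-B),np.linalg.norm(A-C));e=B-A;c=(B+C)/2
yaw=np.arctan2(e[1],e[0]);e2=A-C;print("c",c,np.rad2deg(yaw),np.rad2deg(np.arctan2(-e2[0],e2[1])))
for yw,cc in((np.deg2rad(-9),c),(np.deg2rad(-9),np.array([.5135,.2695,0]))):
    Rz=Ro.from_euler("z",yw).as_matrix();m=np.r_[cc[:2],0]+Rz@[-.03,0,.122];ax=Rz@[-.5,0,.866]
    print("mouth",m,ax,proj(d,m),"top",m+.08*ax,proj(d,m+.08*ax))
print("top tri",tri(d,(246,233.1),sd,(209.8,146.9)),tri(d,(246,233.1),load("w1"),(211.3,13)))
I=cv2.imread("pics/w7.png")
m=((W[...,2]>.17)&(W[...,2]<.21));m[:215]=0;m[252:]=0;m[:,:225]=0;m[:,270:]=0
print(m.sum(),W[m].mean(0),np.argwhere(m).mean(0))
# end disc: points by z percentile
for lo,hi in((.13,.15),(.15,.165),(.165,.18),(.18,.2)):
    k=(W[...,2]>lo)&(W[...,2]<hi);k[:180]=0;k[256:]=0;k[:,:225]=0;k[:,270:]=0;P=W[k];print(lo,len(P),P.mean(0).round(4) if len(P) else 0,P.min(0).round(4) if len(P) else 0,P.max(0).round(4) if len(P) else 0)
```

```text
[0.45425928 0.32231963 0.01      ] [0.58620774 0.2995733  0.01      ] [0.44036942 0.24206106 0.01      ] 0.13389469959076805 0.08145161925188694
c [0.51328858 0.27081718 0.01      ] -9.780972287098159 -9.818579486438237
mouth [0.48365793 0.27551021 0.122     ] [-0.49384417  0.07821723  0.866     ] [250.85916164 207.66231706] top [0.44415039 0.28176759 0.19128   ] [252.18502927 233.53471562]
mouth [0.48386935 0.27419303 0.122     ] [-0.49384417  0.07821723  0.866     ] [251.02259972 208.81845314] top [0.44436182 0.28045041 0.19128   ] [252.40550645 235.05873752]
top tri (array([0.43830653, 0.28498063, 0.19420198]), np.float64(0.002327397736630961)) (array([0.4386492 , 0.28264204, 0.19057637]), np.float64(0.001113671280464181))
745 [0.43908338 0.28633195 0.19071185] [229.12751678 246.06040268]
0.13 178 [0.4746 0.2855 0.1376] [0.4509 0.2712 0.1301] [0.4922 0.2913 0.1499]
0.15 109 [0.4575 0.2898 0.1579] [0.4425 0.2823 0.1501] [0.473  0.2928 0.1649]
0.165 125 [0.4488 0.2909 0.1726] [0.4326 0.2836 0.1652] [0.464  0.2956 0.18  ]
0.18 727 [0.4389 0.2864 0.1912] [0.429  0.2738 0.1806] [0.4552 0.2957 0.1977]
```

```bash
cat > pen.py <<'E'
from st import *
ax=np.array([-.4927,.0851,.866]);ax/=np.linalg.norm(ax);g=np.array([.4583,.281,.159])
n=np.cross([0,0,1.],ax);n/=np.linalg.norm(n);x=-ax;y=np.cross(n,x);y=y if y[0]>0 else -y
T=np.stack([x,y,np.cross(x,y)],1)
def go(back):
    s,R,p=rep();print('turn',np.rad2deg(Ro.from_matrix(R.T@T).as_rotvec()).round(2),'shift',(R.T@(g+(.155+back)*ax-p)*100).round(2))
E
python3 -c "
from pen import *
go(.085)"
```

```text
t 9.85 p [0.3272 0.3057 0.3881] w 0.0854 F [ 0.22  0.22 -0.26] q [-0.95 -0.16 -0.07  2.08  0.56  0.99 -1.27]
[[0.526, 0.85, 0.006], [-0.01, 0.014, -1.0], [-0.85, 0.526, 0.016]]
turn [ 9.18 -4.43 -1.81] shift [ 2.49 -0.04  0.4 ]
```

```bash
python3 -m crank '[[0,[0,0,0],[9.2,-4.4,-1.8]],[0,[0,0,0],[0,0,0]]]'
python3 -c "
from pen import *
go(.085)"
```

```text
clock: 10.1
position: [0.3282, 0.3049, 0.3875]
orientation: [1.498, 0.7, -0.952]
contact_force: [-0.0, -0.0, 0.3]
gripper_width: 0.0856
t 10.1 p [0.3282 0.3049 0.3875] w 0.0856 F [-0.03 -0.01  0.29] q [-0.94 -0.13 -0.09  2.05  0.54  1.08 -1.42]
[[0.49, 0.854, -0.175], [-0.088, -0.151, -0.985], [-0.868, 0.497, 0.001]]
turn [-0.21  0.18  0.18] shift [2.4  0.04 0.14]
```

```bash
python3 -m crank '[[0,[3,0,0.15],[0,0,0]],[0,[2,0,0],[0,0,0]],[0,[0,0,0],[0,0,0]]]'
python3 -c "
from pen import *
go(0);d=shot('wrist','w8')"
```

```text
clock: 10.48
position: [0.354, 0.2986, 0.343]
orientation: [1.491, 0.707, -0.945]
contact_force: [-0.7, -0.2, 0.1]
gripper_width: 0.0852
t 10.47 p [0.354  0.2986 0.343 ] w 0.0852 F [-0.71 -0.21  0.08] q [-0.91 -0.06 -0.05  2.09  0.58  0.96 -1.43]
[[0.49, 0.856, -0.165], [-0.084, -0.142, -0.986], [-0.868, 0.497, 0.002]]
turn [ 0.35 -0.05  0.21] shift [ 5.72 -0.01 -0.04]
```

View pics/w8.png

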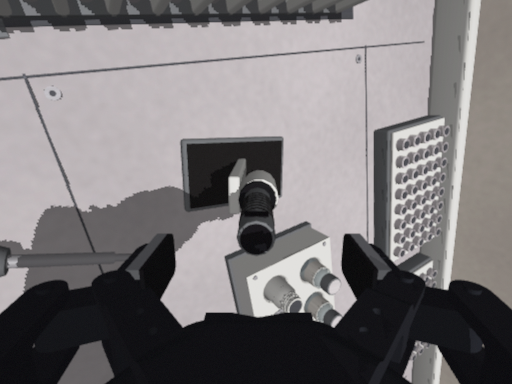

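Pen end at (257,237), centred between the pads. Check the sideways offset, then close in.

```bash
python3 - <<'E'
from pen import *
d=load("w8");c,v=ray(d,(257,237));top=g+.04*ax
# point on ray nearest top, along-axis plane
P=c+v*((top-c)@ax)/(v@ax);print(P,top,"offset tool y,z mm",((P-top)@T[:,1]*1000).round(1),((P-top)@T[:,2]*1000).round(1))
W=world(d);print(np.median(W[234:241,253:261].reshape(-1,3),0))
E
python3 -m crank '[[0,[2,0,0],[0,0,0.2]],[0,[2,0,0],[0,0,0]],[0,[1.2,0,0],[0,0,0]],[0,[0,0,0],[0,0,0]]]'
python3 -c "
from pen import *
go(0)"
```

```text
[0.4380881  0.2854298  0.19325364] [0.43859152 0.28440408 0.19364084] offset tool y,z mm -0.8 -0.9
[0.43808789 0.28508102 0.19259494]
clock: 11.02
position: [0.3797, 0.2961, 0.3013]
orientation: [1.494, 0.709, -0.933]
contact_force: [-0.6, 0.9, 0.1]
gripper_width: 0.0853
t 11.03 p [0.3797 0.2961 0.3013] w 0.0853 F [-0.64  0.9   0.07] q [-0.89  0.02 -0.03  2.11  0.63  0.85 -1.46]
[[0.497, 0.854, -0.157], [-0.077, -0.137, -0.988], [-0.865, 0.503, -0.002]]
turn [ 0.57 -0.5  -0.17] shift [ 0.82 -0.19  0.16]
```

```bash
python3 -m crank '[[0,[0.7,-0.25,0.1],[0.5,-0.5,-0.2]],[0,[0,0,0],[0,0,0]]]'
python3 -c "
from pen import *
go(0)"
python3 -m crank '[[0.5,[0,0,0],[0,0,0]],[0.7,[0,0,0],[0,0,0]],[0.9,[0,0,0],[0,0,0]],[0.9,[0,0,0],[0,0,0]],[0.9,[0,0,0],[0,0,0]],[0.9,[0,0,0],[0,0,0]]]' 60
python3 -c "
from pen import *
go(0);shot('wrist','w9')"
```

```text
clock: 11.28
position: [0.3807, 0.2954, 0.2947]
orientation: [1.497, 0.702, -0.944]
contact_force: [-0.5, 0.5, -0.3]
gripper_width: 0.0854
t 11.28 p [0.3807 0.2954 0.2947] w 0.0854 F [-0.52  0.48 -0.31] q [-0.89  0.03 -0.03  2.11  0.63  0.84 -1.48]
[[0.493, 0.854, -0.169], [-0.084, -0.146, -0.986], [-0.866, 0.5, -0.0]]
turn [ 0.06 -0.06 -0.  ] shift [0.2  0.05 0.1 ]
clock: 12.02
position: [0.3805, 0.2958, 0.2956]
orientation: [1.497, 0.703, -0.943]
contact_force: [-0.6, 0.5, -0.1]
gripper_width: 0.0206
t 12.03 p [0.3805 0.2958 0.2956] w 0.0206 F [-0.56  0.53 -0.11] q [-0.89  0.03 -0.03  2.11  0.63  0.84 -1.48]
[[0.494, 0.853, -0.168], [-0.083, -0.146, -0.986], [-0.866, 0.501, -0.001]]
turn [ 0.07 -0.14 -0.04] shift [0.29 0.03 0.14]
```

View pics/w9.png

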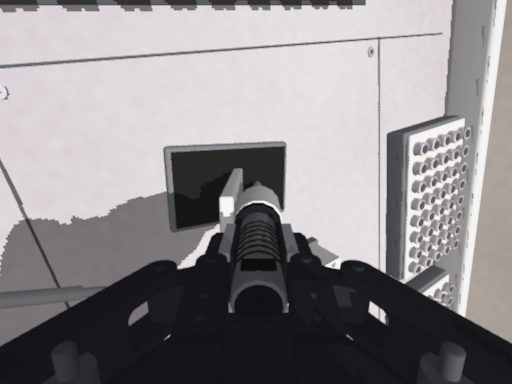

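Held (reading 20.6 mm; it also read 1.5 mm low on the vial). Draw it out along its axis.

```bash
python3 -m crank '[[0.9,[-1,0,0],[0,0,0]],[0.9,[-2,0,0],[0,0,0]],[0.9,[-2.5,0,0],[0,0,0]],[0.9,[0,0,0],[0,0,0]]]'
python3 -c "
from pen import *
go(.09)"
```

```text
clock: 12.58
position: [0.3518, 0.3006, 0.3454]
orientation: [1.497, 0.704, -0.943]
contact_force: [0.7, 0.7, -2.0]
gripper_width: 0.0204
t 12.57 p [0.3518 0.3006 0.3454] w 0.0204 F [ 0.66  0.65 -1.98] q [-0.92 -0.06 -0.06  2.09  0.58  0.97 -1.44]
[[0.493, 0.854, -0.168], [-0.083, -0.146, -0.986], [-0.866, 0.5, -0.002]]
turn [ 0.08 -0.15 -0.  ] shift [-2.95  0.05  0.12]
```

```bash
python3 -m crank '[[0.9,[-2.5,0,0.1],[0,0,0]],[0.9,[-2.5,0,0],[0,0,0]],[0.9,[-2.5,0,0],[0,0,0]],[0.9,[-1.5,0,0],[0,0,0]],[0.9,[0,0,0],[0,0,0]]]'
python3 -c "
from pen import *
go(.15);shot('side','s10')"
```

```text
clock: 13.2
position: [0.3071, 0.306, 0.4218]
orientation: [1.494, 0.702, -0.948]
contact_force: [0.7, -0.1, -1.4]
gripper_width: 0.0202
t 13.2 p [0.3071 0.306  0.4218] w 0.0202 F [ 0.69 -0.07 -1.38] q [-0.96 -0.18 -0.11  2.02  0.52  1.17 -1.41]
[[0.49, 0.855, -0.17], [-0.087, -0.146, -0.985], [-0.867, 0.498, 0.003]]
turn [0.1  0.12 0.14] shift [-0.08  0.13 -0.11]
```

View pics/s10.png

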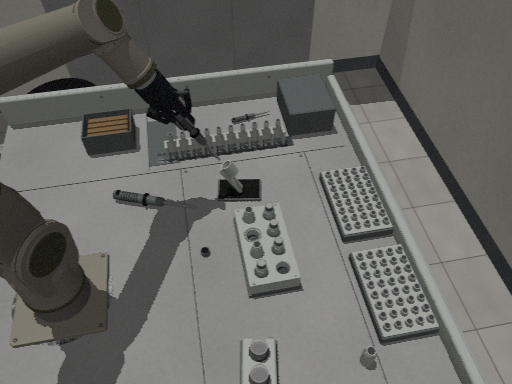

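Pen is clear of the sleeve (drawn 146 mm). Raise, then make it upright.

```bash
python3 -m crank '[[0.9,[-3.5,2,0],[0,0,0]],[0.9,[-3.5,2,0],[0,0,0]],[0.9,[0,0,0],[0,0,-8]],[0.9,[0,0,0],[0,0,-8]],[0.9,[0,0,0],[0,0,-8]],[0.9,[0,0,0],[0,0,-6]],[0.9,[0,0,0],[0,0,0]]]'
cat > fin.py <<'E'
from st import *
def up(t):
    s,R,p=rep();x=np.array([0,0,-1.]);y=np.array([R[0,1],R[1,1],0]);y/=np.linalg.norm(y);T=np.stack([x,y,np.cross(x,y)],1)
    print('turn',np.rad2deg(Ro.from_matrix(R.T@T).as_rotvec()).round(2),'shift',(R.T@(np.array(t)-p)*100).round(2));return R,p
E
python3 -c "
from fin import *
up([.5186,.0625,.46])"
```

```text
clock: 14.12
position: [0.3113, 0.3045, 0.4955]
orientation: [1.318, 1.127, -1.362]
contact_force: [0.5, -0.3, -1.7]
gripper_width: 0.021
t 14.12 p [0.3113 0.3045 0.4955] w 0.021 F [ 0.51 -0.34 -1.66] q [-0.94 -0.12  0.06  1.77 -0.    1.52 -1.06]
[[-0.024, 0.984, -0.176], [-0.011, -0.176, -0.984], [-1.0, -0.021, 0.015]]
turn [0.01 0.85 1.22] shift [ 3.32 24.75 20.12]
```

```bash
python3 -m crank '[[0.9,[0,0,0],[0,0.8,1.2]],[0.9,[0,4.2,3.4],[0,0,0]],[0.9,[0,4.2,3.4],[0,0,0]],[0.9,[0,4.2,3.4],[0,0,0]],[0.9,[0,4.2,3.4],[0,0,0]],[0.9,[0,4.2,3.4],[0,0,0]],[0.9,[0,2.5,2.2],[0,0,0]],[0.9,[0,0,0],[0,0,0]]]'
python3 -c "
from fin import *
up([.5186,.0625,.44])"
```

```text
clock: 15.12
position: [0.5139, 0.0683, 0.4962]
orientation: [1.338, 1.099, -1.32]
contact_force: [-0.4, 1.2, -1.3]
gripper_width: 0.0203
t 15.12 p [0.5139 0.0683 0.4962] w 0.0203 F [-0.4   1.19 -1.29] q [-0.66  0.04  0.45  1.62 -0.    1.47 -0.38]
[[0.023, 0.985, -0.171], [-0.011, -0.17, -0.985], [-1.0, 0.024, 0.007]]
turn [-0.01  0.41 -1.4 ] shift [5.64 0.42 0.45]
```

```bash
python3 -m crank '[[0.9,[2.5,0.3,0.4],[0,0.4,-1.4]],[0.9,[2.5,0,0],[0,0,0]],[0.9,[0,0,0],[0,0,0]],[0.9,[0,0,0],[0,0,0]]]'
python3 -c "
from fin import *
up([.5186,.0625,.42]);shot('side','s11');shot('scene','c11');shot('wrist','w11')
I=cv2.imread('pics/s11.png')[120:300,190:330];J=cv2.imread('pics/c11.png')[100:280,160:300];cv2.imwrite('pics/m11.png',cv2.resize(np.hstack([I,J]),None,fx=2.8,fy=2.8,interpolation=cv2.INTER_CUBIC))"
```

```text
clock: 15.62
position: [0.5152, 0.0661, 0.4421]
orientation: [1.329, 1.127, -1.333]
contact_force: [0.3, -0.6, -1.1]
gripper_width: 0.0204
t 15.62 p [0.5152 0.0661 0.4421] w 0.0204 F [ 0.33 -0.64 -1.08] q [-0.65  0.07  0.46  1.7  -0.03  1.38 -0.35]
[[-0.002, 0.986, -0.166], [-0.001, -0.166, -0.986], [-1.0, -0.002, 0.001]]
turn [0.   0.07 0.1 ] shift [2.21 0.4  0.29]
```

View pics/m11.png

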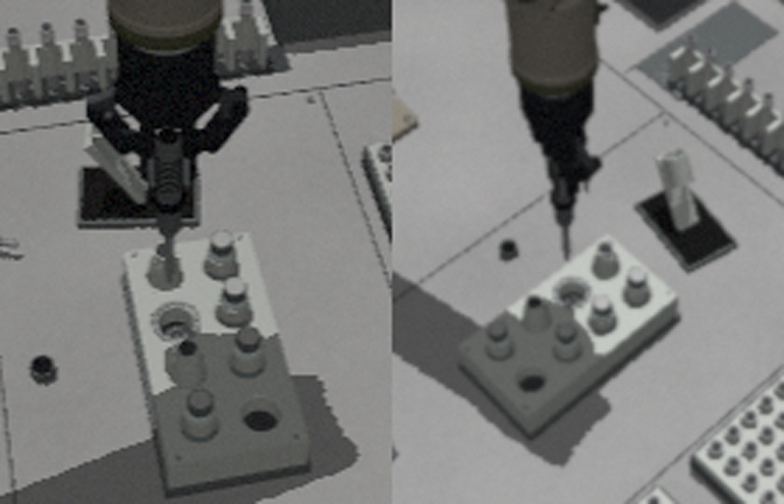

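View pics/w11.png

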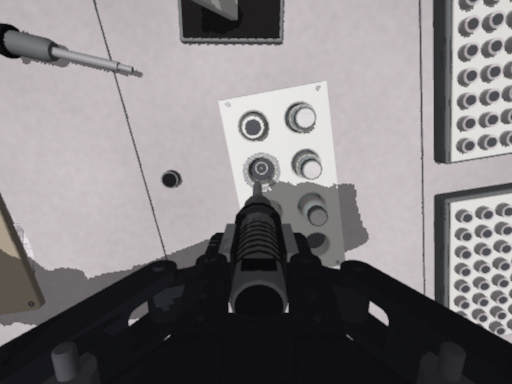

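Run:
```python
from fin import *
a=cv2.imread('pics/s11.png')[190:240,230:270];b=cv2.imread('pics/c11.png')[160:210,200:240];c=cv2.imread('pics/w11.png')[150:210,235:285]
f=lambda i:cv2.resize(i,(260,int(i.shape[0]*260/i.shape[1])),interpolation=cv2.INTER_CUBIC)[:310]
cv2.imwrite('pics/z11.png',np.hstack([f(a),f(b),f(c)]));print([f(i).shape for i in(a,b,c)])
for n in('s11','c11','w11'):
    d=load(n);print(n,proj(d,np.array([.5152,.0661,.4421-.315])))
```

```text
[(310, 260, 3), (310, 260, 3), (310, 260, 3)]
s11 [250.85635445 219.27845232]
c11 [222.74818403 191.83719615]
w11 [257.93442798 180.82856894]
```

View pics/z11.png

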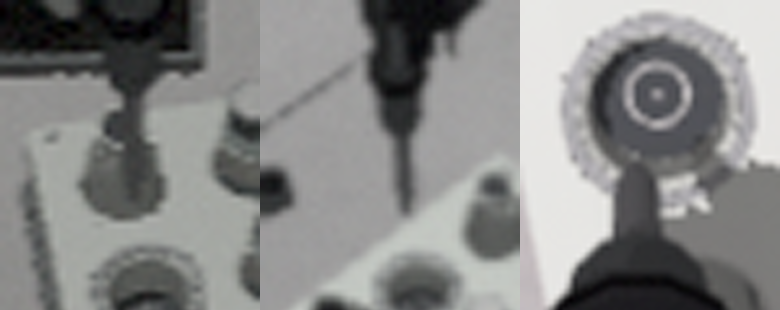

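Run:
```python
from fin import *
s,c,w=load('s11'),load('c11'),load('w11')
print(tri(s,(250.8,220.8),c,(222.5,192.8)),tri(w,(257.5,180.3),c,(222.5,192.8)),tri(w,(257.5,180.3),s,(250.8,220.8)))
print("spot",onplane(w,(261.3,168.1),.03),onplane(s,((150/6.5+230),(300/6.5+190)),.056))
up([.5186,.0625,.385])
```

```text
(array([0.51477421, 0.06504145, 0.12188402]), np.float64(4.906329036834938e-05)) (array([0.51452933, 0.06537387, 0.1212952 ]), np.float64(0.00022416964889357042)) (array([0.51473208, 0.06543438, 0.12132332]), np.float64(0.00023257467591851312))
spot [0.51907009 0.06144014 0.03      ] [0.51931438 0.05993854 0.056     ]
t 15.78 p [0.5154 0.0659 0.4425] w 0.0205 F [ 0.32  0.76 -1.23] q [-0.65  0.07  0.46  1.7  -0.03  1.38 -0.35]
[[-0.001, 0.986, -0.166], [-0.001, -0.166, -0.986], [-1.0, -0.001, 0.001]]
turn [0.   0.04 0.05] shift [5.75 0.37 0.27]
```

Tip triangulates to (0.5147, 0.0653, 0.1215) with sub-mm residuals, so it lies on the tool axis, 0.32 m below the TCP. Spot: about (0.519, 0.062). Align and lower.

```bash
python3 -m crank '[[0.9,[0,0.4,0.25],[0,0,0]],[0.9,[0,0,0],[0,0,0]],[0.9,[2.5,0,0],[0,0,0]],[0.9,[2.3,0,0],[0,0,0]],[0.9,[0,0,0],[0,0,0]],[0.9,[0,0,0],[0,0,0]]]'
python3 -c "
from fin import *
up([.5193,.0628,.385]);shot('wrist','w12')
c=cv2.imread('pics/w12.png')[120:240,200:320];cv2.imwrite('pics/z12.png',cv2.resize(c,None,fx=5,fy=5,interpolation=cv2.INTER_CUBIC))"
```

```text
clock: 16.52
position: [0.5201, 0.0623, 0.3964]
orientation: [1.334, 1.124, -1.328]
contact_force: [0.5, 0.6, -1.1]
gripper_width: 0.0206
t 16.52 p [0.5201 0.0623 0.3964] w 0.0206 F [ 0.51  0.62 -1.09] q [-0.63  0.11  0.46  1.76 -0.05  1.28 -0.33]
[[0.003, 0.986, -0.166], [0.001, -0.166, -0.986], [-1.0, 0.003, -0.001]]
turn [ 0.   -0.07 -0.19] shift [ 1.14 -0.09 -0.03]
```

View pics/z12.png

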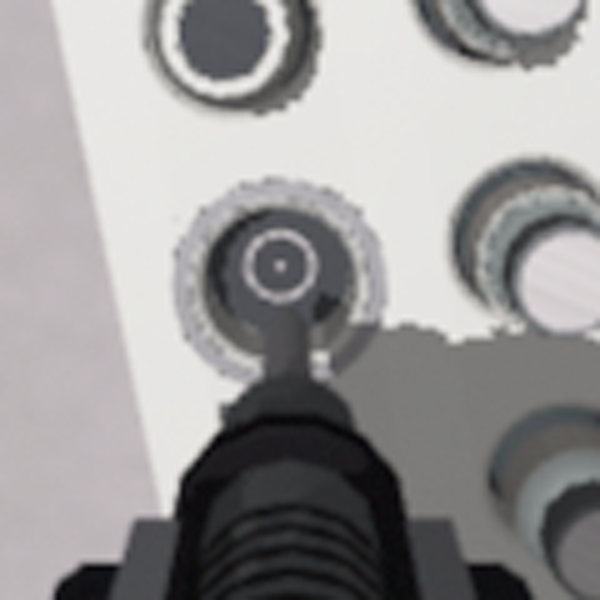

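```bash
python3 - <<'E'
from fin import *
w=load('w12');print("spot",onplane(w,(256,173.2),.03),"tip",onplane(w,(257,182.6),.3964-.3208))
E
python3 -m crank '[[0.9,[1.5,-0.1,0],[0,0,-0.2]],[0.9,[0.5,0,0],[0,0,0]],[0.9,[0,0,0],[0,0,0]],[0.9,[0,0,0],[0,0,0]]]'
python3 -c "
from fin import *
up([.5193,.0628,.352]);shot('wrist','w13')
c=cv2.imread('pics/w13.png')[120:240,200:320];cv2.imwrite('pics/z13.png',cv2.resize(c,None,fx=5,fy=5,interpolation=cv2.INTER_CUBIC))"
```

```text
spot [0.51908685 0.06128504 0.03      ] tip [0.52006082 0.05984139 0.0756    ]
clock: 17.08
position: [0.5193, 0.0626, 0.3761]
orientation: [1.333, 1.126, -1.329]
contact_force: [0.1, 0.4, -1.2]
gripper_width: 0.021
t 17.07 p [0.5193 0.0626 0.3761] w 0.021 F [ 0.1   0.45 -1.18] q [-0.63  0.12  0.46  1.79 -0.06  1.24 -0.32]
[[0.001, 0.986, -0.166], [0.002, -0.166, -0.986], [-1.0, 0.001, -0.002]]
turn [ 0.   -0.12 -0.05] shift [ 2.41 -0.01 -0.02]
```

View pics/z13.png

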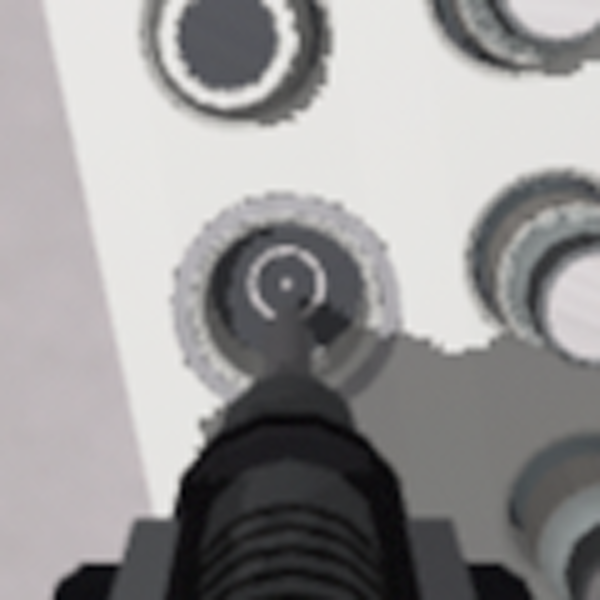

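```bash
python3 - <<'E'
from fin import *
w=load('w13');print("spot",onplane(w,(257.4,176.8),.03),"tip",onplane(w,(257.6,181.8),.3761-.3208))
E
python3 -m crank '[[0.9,[1,0,0],[0,0,0]],[0.9,[0.6,0,0],[0,0,0]],[0.9,[0,0,0],[0,0,0]],[0.9,[0,0,0],[0,0,0]]]'
python3 -c "
from fin import *
up([.5193,.0628,.352]);shot('wrist','w14')
c=cv2.imread('pics/w14.png')[120:240,200:320];cv2.imwrite('pics/z14.png',cv2.resize(c,None,fx=5,fy=5,interpolation=cv2.INTER_CUBIC))"
```

```text
spot [0.51914024 0.06146614 0.03      ] tip [0.51933624 0.0612693  0.0553    ]
clock: 17.62
position: [0.5194, 0.0626, 0.359]
orientation: [1.333, 1.126, -1.329]
contact_force: [0.3, -0.1, -1.2]
gripper_width: 0.0209
t 17.62 p [0.5194 0.0626 0.359 ] w 0.0209 F [ 0.32 -0.07 -1.19] q [-0.63  0.14  0.46  1.81 -0.07  1.2  -0.31]
[[0.001, 0.986, -0.166], [0.002, -0.166, -0.986], [-1.0, 0.001, -0.002]]
turn [ 0.   -0.12 -0.06] shift [ 0.7  -0.01 -0.01]
```

View pics/z14.png

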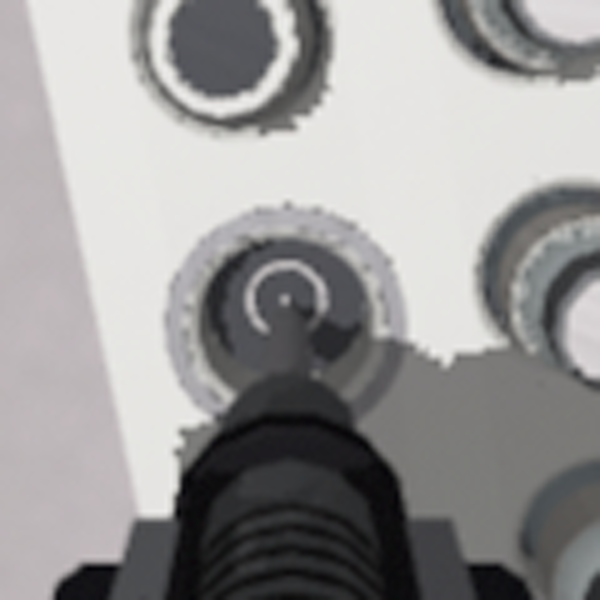

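Tip about 1 mm from the dot, still about 8 mm above the floor. Now to press in small steps against the force baseline (Fz ≈ -1.2).

```bash
python3 -m crank '[[0.9,[0.4,-0.05,0],[0,0,0]],[0.9,[0.3,0,0],[0,0,0]],[0.9,[0,0,0],[0,0,0]]]'
python3 -m crank '[[0.9,[0.2,0,0],[0,0,0]],[0.9,[0,0,0],[0,0,0]]]'
python3 -c "
from fin import *
up([.5190,.0628,.345])"
```

```text
clock: 18.05
position: [0.5189, 0.0627, 0.3517]
orientation: [1.334, 1.126, -1.329]
contact_force: [0.2, -0.4, -0.6]
gripper_width: 0.0203
clock: 18.3
position: [0.5189, 0.0628, 0.3496]
orientation: [1.334, 1.126, -1.329]
contact_force: [-0.5, 0.2, -1.7]
gripper_width: 0.0207
t 18.3 p [0.5189 0.0628 0.3496] w 0.0207 F [-0.55  0.16 -1.71] q [-0.63  0.14  0.46  1.83 -0.07  1.18 -0.31]
[[0.002, 0.986, -0.166], [0.002, -0.166, -0.986], [-1.0, 0.001, -0.002]]
turn [ 0.   -0.14 -0.08] shift [ 0.46  0.01 -0.  ]
```

```bash
cat > fz.py <<'E'
from fin import *
F=[]
for i in range(6): r.get_image("wrist");F.append(r.get_state()["contact_force"])
F=np.array(F);print("Fmean",F.mean(0).round(2),"std",F.std(0).round(2));up([.519,.0628,.345])
E
python3 fz.py; python3 -m crank '[[0.9,[0.2,0,0],[0,0,0]],[0.9,[0,0,0],[0,0,0]]]'; python3 -m crank '[[0.9,[0.2,0,0],[0,0,0]],[0.9,[0,0,0],[0,0,0]]]'; python3 fz.py
```

```text
Fmean [ 0.33 -0.4  -1.5 ] std [0.22 0.44 0.27]
t 18.6 p [0.519  0.0628 0.3498] w 0.0207 F [ 0.4  -0.48 -1.77] q [-0.63  0.14  0.46  1.83 -0.07  1.18 -0.31]
[[0.002, 0.986, -0.166], [0.002, -0.166, -0.986], [-1.0, 0.002, -0.003]]
turn [ 0.   -0.15 -0.1 ] shift [ 0.48  0.   -0.  ]
clock: 18.85
position: [0.519, 0.0627, 0.3478]
orientation: [1.334, 1.126, -1.328]
contact_force: [0.2, 0.2, -0.9]
gripper_width: 0.0209
clock: 19.1
position: [0.5191, 0.0628, 0.3458]
orientation: [1.334, 1.126, -1.328]
contact_force: [-0.9, -0.1, 0.1]
gripper_width: 0.0205
Fmean [-0.17 -0.13  0.17] std [0.57 0.53 0.44]
t 19.4 p [0.5191 0.0628 0.3459] w 0.0208 F [-0.98  0.46 -0.03] q [-0.63  0.15  0.46  1.83 -0.07  1.17 -0.31]
[[0.003, 0.986, -0.166], [0.003, -0.166, -0.986], [-1.0, 0.002, -0.003]]
turn [ 0.   -0.17 -0.12] shift [ 0.09 -0.01  0.  ]
```

About 1.6 N, some 3 mm in. Go 2 mm further.

```bash
python3 -m crank '[[0.9,[0.2,0,0],[0,0,0]],[0.9,[0,0,0],[0,0,0]],[0.9,[0,0,0],[0,0,0]]]'; python3 fz.py;python3 -c "
from fin import *
shot('wrist','w15');shot('side','s15');shot('scene','c15')
c=cv2.imread('pics/w15.png')[120:240,200:320];a=cv2.imread('pics/s15.png')[190:270,225:305];b=cv2.imread('pics/c15.png')[160:240,185:265]
f=lambda i:cv2.resize(i,(266,266),interpolation=cv2.INTER_CUBIC)
cv2.imwrite('pics/z15.png',np.hstack([f(c),f(a),f(b)]))
cv2.imwrite('pics/z15w.png',cv2.resize(c,None,fx=5,fy=5,interpolation=cv2.INTER_CUBIC))
W=world(load('w15'));print(sorted(set()))"
```

```text
clock: 19.77
position: [0.5191, 0.0628, 0.3439]
orientation: [1.334, 1.126, -1.328]
contact_force: [-0.2, 0.0, 1.7]
gripper_width: 0.0212
Fmean [-0.28  0.19  1.05] std [0.36 0.27 0.46]
t 20.07 p [0.5191 0.0628 0.3439] w 0.0205 F [-0.18  0.47  1.66] q [-0.63  0.15  0.46  1.83 -0.07  1.17 -0.31]
[[0.003, 0.986, -0.166], [0.003, -0.166, -0.986], [-1.0, 0.002, -0.003]]
turn [ 0.   -0.17 -0.13] shift [-0.11 -0.01 -0.  ]
[]
```

View pics/z15w.png

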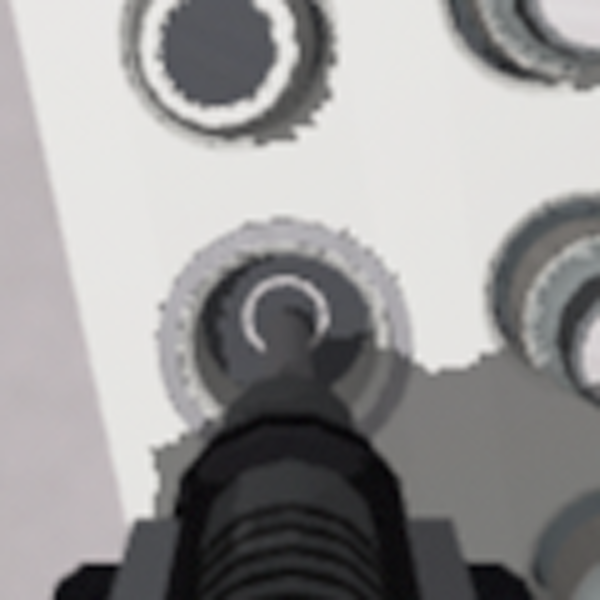

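View pics/z15.png

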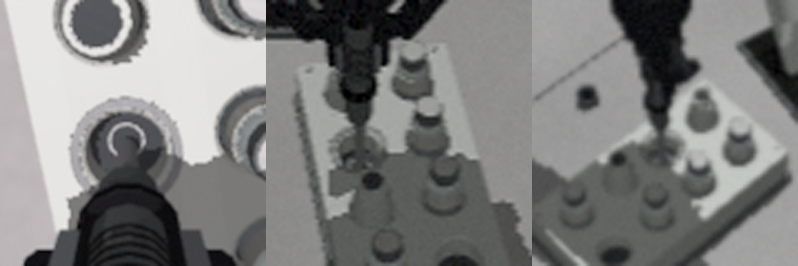

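The tip stands inside the ring, within about 1 mm of its centre, at about 2.5 N, and the arm is steady. Handing in.

```bash
python3 -c "
from bench import r
print(r.finish_job())"
```

```text
the job is handed in; nothing more can be done
None
```

I moved the vial and handed the job in at about 20 s, with the thermometer still held on the check spot. No verdict was reported.

- **Vial:** it went from the check well straight back into the free well directly behind it and was released there. Its cap top measured 0.0999 m, level with the vials on either side (0.100 m), so it is fully home. I last saw it standing there in the final pictures. No other item looked moved, but I checked that by eye only.
- **Thermometer:** I took the middle-sized pen from the stand, drew it out 146 mm along its axis and brought it upright. The tool was within 0.3° of vertical, and the pen lay along the tool axis.
- **At hand-in:**
  - The tip stood inside the engraved ring, within about 1 mm of its centre in the wrist view.
  - The averaged vertical force had risen about 2.5 N from free hang, which is about 5 mm of spring travel.
  - The last three row-end readings before hand-in showed no drift beyond sensor noise.
- **Small disagreements:**
  - The spot's y position came out at 0.0614 m from the wrist view and 0.0633 m from the block's outline. I relied on the wrist view of the tip against the ring.
  - The gripper width read about 1.5 mm below the true size on both the vial and the pen.

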